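# Square up a hinged corner-reflector antenna and fit its spacer bar

## Robot

A 6-joint arm with a two-finger parallel gripper is mounted at the origin on the work surface. World frame = base frame: x ahead of the robot, y to its left, z up, the work surface at z = 0. Lengths are in mm, angles in rad, forces in N, time in s.
With the tool pointing down it reaches from about 300 to 775 mm from the base axis. Payload 14.6 kg.
Tool frame: the origin (TCP) lies between the finger pads; the fingertips stand 22 mm ahead of it and the grasp point (between the pads) lies 3 mm ahead of it (manip.tcp_to_tips is the distance from the TCP to the fingertips, in mm); y points along the fingers, z is the direction in which the jaws open and shut, and the axes are right-handed (so a half turn about y gives the same grasp; the last joint's range is limited). The gripper opens to 94 mm and grips with 3 to 60 N. Pads are 16 mm wide; open, the fingers measure 119 mm over their backs; the gripper's body (75 mm by 177 mm) begins 78 mm behind the grasp point.
Start: joints at [1.211, 0.3, 1.521, -0, 1.321, -0.067], TCP at [158.746, 526.582, 227.446] pointing down, gripper open.
Joint ranges: [-3.03, 3.03], [-0.79, 2.21], [0.23, 2.52], [-1.04, 4.18], [0, 3.07], [-2.55, 2.55]. Speed limits (rad/s): [2.22, 2.22, 2.57, 3.14, 3.14, 3.14].

## Interface

Orientations are given as [roll, pitch, yaw] about the fixed x, y, z axes, in that order (R = Rz(yaw) Ry(pitch) Rx(roll)).
In Python, from cell import manip gives the robot as it stands.
- The arm moves only by the shell command python3 -m jog 'ROWS' [OPENING] [FORCE]. ROWS is JSON, one flat list of numbers, 6 for each row, row after row: the shift along the tool's x, y, z in mm, then the turn, a rotation vector about the tool's x, y, z in degrees. A call has 1 to 10 rows; each row is the pose to reach, as a shift and turn from the pose commanded when the call began, along the tool's axes at that moment; what a row does not reach only later rows make up. A row lasts 1/12 s, in which the tool goes at most 41.7 mm and 7.16 degrees, less where a joint would pass 70% of its speed; a pose out of reach is approached as far as the arm can. A call with a gripper value outside its range is refused whole. OPENING is the finger opening in mm, from 0 to 94, set as the call begins (- or left out, the last holds). The fingers move at their own pace and stop on an object; FORCE is the grip in N (left out, the last holds). Time passes only in rows, so rows that repeat a pose let the fingers close. It gives the time, the measured TCP pose, the force and the opening at its end, in the units of the state.
- manip.read_state(): the state, without advancing time (a new reading comes with each control period).
- manip.camera(name): name is "scene" or "side" or "wrist"; returns a dict with "img" (384x512x3 uint8, red, green, blue), "intrinsics" (3x3 intrinsics, pixels), "k1" (the pictures are not rectified: a ray, as slopes to the right and down, at radius r is drawn at 1 + k1 r^2 times it, then the intrinsics apply), "origin" and "orientation" of the camera in the world. Camera axes: x right, y down, z forward; pixel columns grow to the right and rows downward; lengths in mm; the calibration is good to about 2 mm. A picture is of the moment at which its call begins. There is no depth.
- manip.sign_off(): hands the job in, once; it reports no verdict.
Trained networks look in a picture, given as the dict that the camera call returned (one of the last four; its "shot" number tells which), for a name from the list of things; names that differ only in an ending like _2 or _b are one class to them, and where a whole thing is asked for, a point or a joint stands for the part that bears it (a point fixed in the world has none). Each returns a list of dicts, best first, with "score" (0 to 1); they miss things now and then, are a little off and sometimes report something else, mostly with a low value. They report only what shows in the picture. A call takes as long as a camera call. They do not tell look-alikes from the thing itself.
- manip.masks_of(thing, picture): "pixels" (384x512 bool, what is visible of it) and "xy" ([column, row] in pixels, amid what is visible of it).
- manip.tip_of(thing, picture): "xy" ([column, row] in pixels: a listed point, or the origin of a listed thing).
The state is a dict: "clock": time; "joints": joint angles; "qd": joint speeds; "effort": joint torques, N m; "eef_pos": TCP position; "eef_rot": TCP orientation; "wrist_force": force on the tool from outside, world axes, zero at the start; "moment": the same for the moment, N m; "finger_gap": finger opening in mm.
Only numpy, scipy, OpenCV 4.12 (cv2) and the standard library are available. Lean on these libraries where they do the work, as an engineer would, in place of code of your own. Each camera call takes 0.05 s, during which the arm holds its last target.

## Task

Take the loose hinged wing of the small aluminium corner-reflector antenna by the grip strip on its free edge and fold it outwards until the two wings stand square (90 degrees) to each other, then let go and lay the longer wooden spacer bar across the top at either end of the wings, clear of the grip strips, level and square to the hinge, with both notches dropped fully over the wing edges. Do not touch the dipole feed between the wings, and leave everything else on the bench as it lies.

Things in the scene. Friction and masses are not known exactly. Their poses are not given: they have to be found in the camera images.
- antenna: Blue bench vise (fixed; base 150 x 110 mm) holding an aluminium corner reflector: two flat wings standing up as an open V from a hinge line along this frame's x, 118 mm above the bench. Origin: under the vise's centre, on the bench; z up. The fixed wing leans 45 degrees to -y from y = -6 mm, the loose one to +y. Vise screw and handle reach x = -110 mm, 52 mm high.
- wing (a joint): Angle between the two wings in rad: 0 folded flat together, pi/2 square; grows as the loose wing folds outwards (to +y of antenna). The wing's lean from vertical is this value minus pi/4. Stiff friction hinge, 0.3 N m (about 3 N at the edge): it stays where it is left.
- hinge (a point): Middle of the loose wing's hinge axis: x = 0, y = +6 mm, 118 mm high in antenna, same axes. Each wing is a 4 mm sheet, 160 mm along the hinge (x from -80 to +80 mm), 110 mm from pivot line to free edge. With the wings square both free edges (mid-thickness) lie at y = +-84 mm, 196 mm above the bench.
- wing_edge (a point): Middle of the loose wing's free top edge, 110 mm from the hinge axis; moves with the wing. A grip strip, 60 mm along the hinge, 10 mm thick, reaches from here 18 mm down the wing: pinch it there with the fingers in the wing's own plane, which leans 15 to 32 degrees from vertical at the start and 45 when square. The fixed wing has the same strip.
- dipole (a point): Centre of the dipole feed: brass rod 6 mm thick, 58 mm long along the hinge, on a copper stem, 45 mm above the hinge line, mid-way between the wings. Not to be touched.
- feed: The dipole feed and its stem; origin at the stem's foot on the hinge line, 118 mm above the bench. Not to be touched.
- long_bar_mid (a point): Centre (half-way up) of the longer plywood bar, 197 mm long (x), 18 wide (y), 34 high (z), 50 to 100 g. Lies teeth down (right way up), alike both ways round. Notches 14 mm deep, open below, 64 to 89 mm either side of the middle, take the edges with 4 mm play. Seated: centre 200 mm above the bench, y = 0 and x = 40..70 or -70..-40 mm in antenna, length along its y.
- short_bar_mid (a point): Centre (half-way up) of a shorter plywood spacer bar, 138 mm long, 18 mm wide, 34 mm high, of the same pattern, for a 60 degree corner: not used now. Lies beside the longer bar; which of the two lies nearer the antenna varies.
- grey_box: Open grey plastic junction box, 110 x 110 x 45 mm, bystander; origin under its centre.
- meter: Hand-held multimeter, orange and black, 165 x 78 x 40 mm, lying face up, bystander; origin under its centre.
- pliers: Pliers with green grips, about 170 mm long, 18 mm high, bystander; origin near the pivot.
- screwdriver: Screwdriver, 180 mm long, lying on the bench beyond the vise, bystander.
- toroid: Dark ferrite ring, 62 mm across, 16 mm high, lying flat, bystander; origin under its centre.
- connector: Steel coax connector standing on its flange, 26 mm across, 38 mm high, bystander; origin under its centre.
Things that resemble listed ones, but are neither listed nor needed, are in the scene too. Leave any pink look-alike of the antenna alone.

How it is judged:
By the outcome, as a careful person would: the job done as asked, in the order asked, and still so for the second after the job is handed in, with the robot touching nothing.
It also fails if it takes over 54 s, if anything falls off the work surface, if the arm or the gripper's body presses on something with over 40 N, if the wrist force passes 120 N, or if a joint passes its speed limit or range.

## Working session

There is one attempt and no reset: what is moved stays moved. The work goes in short steps, Python scripts to look and compute and a shell command to move; the robot and the scene stay as the last step left them, time stands still between calls to the robot, and variables do not carry over. Pictures are saved under pics/ and viewed, and the job is handed in when it is done.

```bash
ls; mkdir -p pics; cat > look.py <<'E'
from cell import manip
import cv2,sys
def shot(n,tag):
    p=manip.camera(n); cv2.imwrite(f'pics/{tag}_{n}.png',cv2.cvtColor(p['img'],cv2.COLOR_RGB2BGR)); return p
E
python3 - <<'E'
from look import *
import pickle
for n in ['scene','side','wrist']:
    p=shot(n,'a'); print(n,p['origin'],p['orientation'],p['intrinsics'],p['k1'],p.keys())
    pickle.dump(p,open(f'a_{n}.pkl','wb'))
    for t in ['antenna','hinge','wing_edge','dipole','long_bar_mid','short_bar_mid']:
        try: print(t,[(round(d['score'],2),[round(float(x)) for x in d['xy']]) for d in manip.tip_of(t,p)])
        except Exception as e: print(t,e)
s=manip.read_state(); print(s)
E
```

```text
pics
scene [1138.31654668  293.32277975  980.29533971] [-2.47202691  0.00808667  1.99257464] [[376.07978262   0.         248.88515573]
 [  0.         376.07978262 188.1503551 ]
 [  0.           0.           1.        ]] 0.04314501972880935 dict_keys(['img', 'intrinsics', 'k1', 'origin', 'orientation', 'shot'])
antenna [(0.9, [228, 216]), (0.81, [380, 196]), (0.58, [226, 184])]
hinge [(0.97, [226, 194]), (0.65, [398, 170])]
wing_edge [(0.95, [382, 140]), (0.53, [244, 176])]
dipole [(0.46, [222, 183]), (0.39, [400, 158])]
long_bar_mid [(0.97, [312, 223])]
short_bar_mid [(0.77, [353, 237])]
side [  292.74583664 -1085.64511887   800.01848573] [-2.10319082e+00  1.07173629e-03 -1.95733139e-01] [[426.58589879   0.         257.17568674]
 [  0.         426.58589879 189.9977977 ]
 [  0.           0.           1.        ]] -0.13134105742477808 dict_keys(['img', 'intrinsics', 'k1', 'origin', 'orientation', 'shot'])
antenna [(0.62, [278, 238]), (0.58, [181, 181])]
hinge [(0.96, [276, 207]), (0.64, [179, 153])]
wing_edge [(0.87, [277, 168]), (0.57, [168, 141]), (0.15, [216, 213])]
dipole [(0.57, [
[... 509 characters left out ...]
]
short_bar_mid []
{'clock': 1.05, 'joints': array([ 1.21138108e+00,  2.99900462e-01,  1.52098561e+00, -4.07088510e-06,
        1.32066948e+00, -6.65597067e-02]), 'qd': array([ 8.17569755e-04, -3.90016746e-04,  1.12101639e-03,  1.22571612e-03,
        1.33330039e-03, -6.43379903e-05]), 'effort': array([-2.02958661e-03, -5.31658709e+01, -3.52921271e+01,  7.07554515e-02,
        2.12097337e-02, -7.14889694e-06]), 'eef_pos': array([158.76185142, 526.59153421, 227.45142006]), 'eef_rot': array([-1.57075957e+00, -6.40296953e-06, -2.92854533e-01]), 'wrist_force': array([ 0.22987345, -0.1336595 ,  0.16759699]), 'moment': array([-0.00346018, -0.01016519,  0.03082579]), 'finger_gap': 94.0609455134297}
```

View pictures.

View pics/a_scene.png

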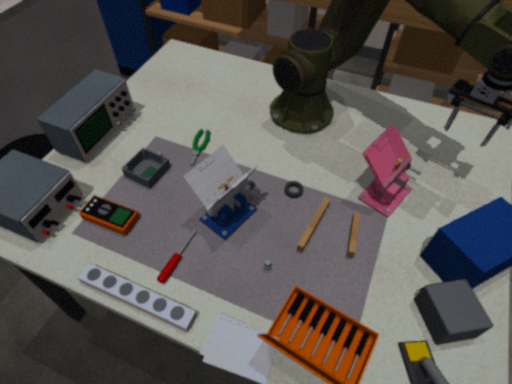

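View pics/a_side.png

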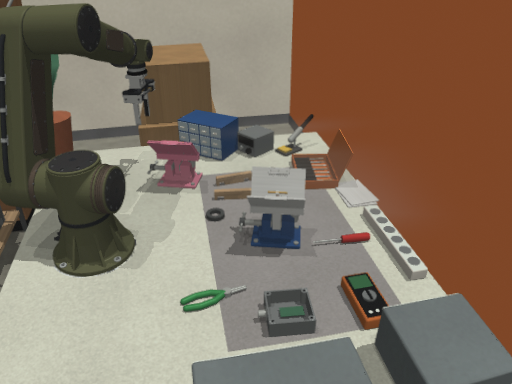

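View pics/a_wrist.png

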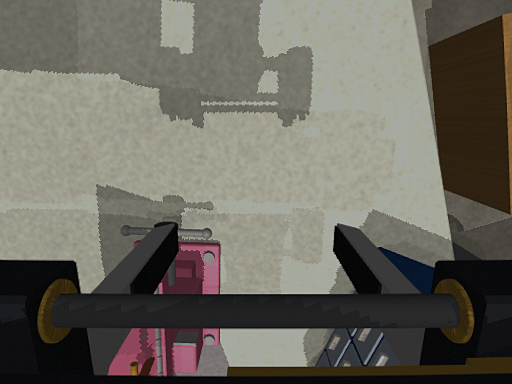

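```bash
python3 - <<'E'
import cv2
a=cv2.imread('pics/a_scene.png');b=cv2.imread('pics/a_side.png')
c1=cv2.resize(a[130:270,160:300],None,fx=5,fy=5,interpolation=cv2.INTER_CUBIC)
c2=cv2.resize(b[150:260,200:330],None,fx=6,fy=5.5,interpolation=cv2.INTER_CUBIC)
cv2.imwrite('pics/b1.png',cv2.resize(c1,(600,600)));cv2.imwrite('pics/b2.png',cv2.resize(b[150:260,200:330],(709,600),interpolation=cv2.INTER_CUBIC))
E
```

```text
(no output)
```

View pics/b1.png

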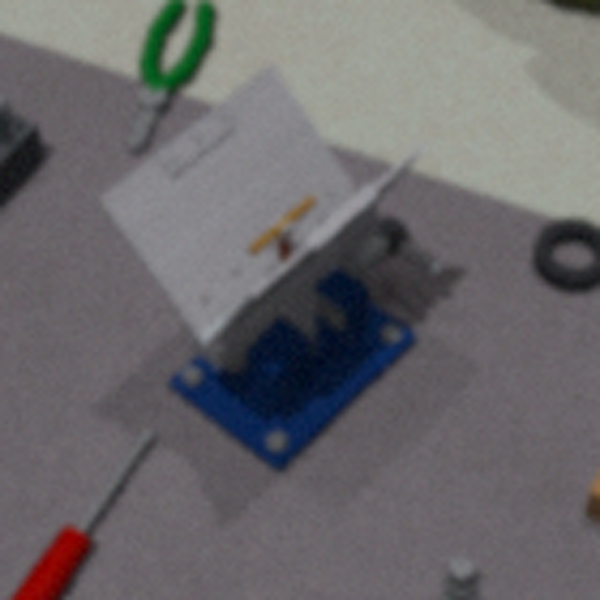

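View pics/b2.png

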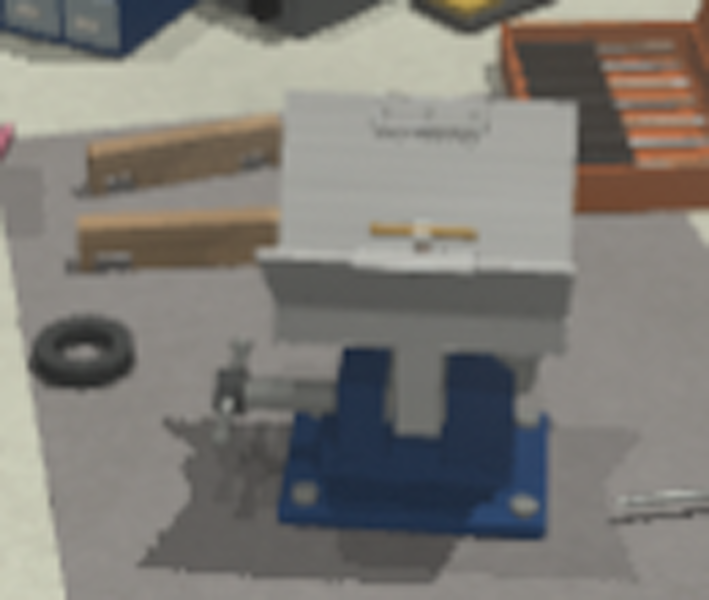

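```bash
cat > geo.py <<'E'
import numpy as np
from scipy.spatial.transform import Rotation as R
from scipy.optimize import least_squares
def Rm(o): return R.from_euler('xyz',o).as_matrix()
def proj(p,P):
    P=np.atleast_2d(np.asarray(P,float))
    c=(P-p['origin'])@Rm(p['orientation'])
    s=c[:,:2]/c[:,2:]; r2=(s**2).sum(1,keepdims=True)
    d=s*(1+p['k1']*r2); K=p['intrinsics']
    return np.c_[d[:,0]*K[0,0]+K[0,2],d[:,1]*K[1,1]+K[1,2]]
def ray(p,uv):
    K=p['intrinsics']; d=np.array([(uv[0]-K[0,2])/K[0,0],(uv[1]-K[1,2])/K[1,1]]); s=d.copy()
    for _ in range(30): s=d/(1+p['k1']*(s@s))
    v=Rm(p['orientation'])@np.array([s[0],s[1],1]); return np.array(p['origin']),v/np.linalg.norm(v)
def atz(p,uv,z):
    o,v=ray(p,uv); return o+v*(z-o[2])/v[2]
def tri(obs):
    A=np.zeros((3,3));b=np.zeros(3);
    for p,uv in obs:
        o,v=ray(p,uv); M=np.eye(3)-np.outer(v,v); A+=M;b+=M@o
    X=np.linalg.solve(A,b); return X,[float(np.linalg.norm((np.eye(3)-np.outer(ray(p,uv)[1],ray(p,uv)[1]))@(X-p['origin']))) for p,uv in obs]
def ant2w(q,P):
    P=np.atleast_2d(np.asarray(P,float)); c,s=np.cos(q[2]),np.sin(q[2])
    return np.c_[q[0]+c*P[:,0]-s*P[:,1],q[1]+s*P[:,0]+c*P[:,1],P[:,2]]
def loose(x,r,th): # th wing angle ; lean=th-pi/4
    a=th-np.pi/4; return [x,6+r*np.sin(a),118+r*np.cos(a)]
def fixed(x,r): return [x,-6-r*np.sin(np.pi/4),118+r*np.cos(np.pi/4)]
E
python3 - <<'E'
from geo import *
import pickle
S=pickle.load(open('a_scene.pkl','rb'));D=pickle.load(open('a_side.pkl','rb'))
f1=lambda u,v:(160+u/4.2857,130+v/4.2857); f2=lambda u,v:(200+u/5.454,150+v/5.454)
for n,a,b in [('hinge',(226,194),(276,207)),('edge',(244,176),(277,168)),('dip',(222,183),(279,193)),('long',(312,223),(240,190)),('short',(353,237),(236,180))]:
    print(n,tri([(S,a),(D,b)]))
print('bars z17',atz(S,(312,223),17),atz(S,(353,237),17))
obs=[(S,f1(272,67),'f',-80,110),(S,f1(102,197),'f',80,110),(S,f1(205,345),'h',80,0),(S,f1(418,152),'l',-80,110),(S,(226,194),'h',0,0),(S,(222,183),'d',0,0),
(D,f2(285,93),'l',-80,110),(D,f2(577,103),'l',80,110),(D,f2(258,255),'f',-80,110),(D,f2(577,268),'f',80,110),(D,f2(422,235),'d',0,0),
(D,f2(280,522),'b',-75,-55),(D,f2(545,535),'b',75,-55),(S,f1(172,385),'b',75,-55),(S,f1(280,470),'b',75,55),(S,f1(415,340),'b',-75,55)]
def pt(k,a,b,th):
    return {'f':lambda:fixed(a,b),'h':lambda:[a,6,118],'l':lambda:loose(a,b,th),'d':lambda:[0,0,163],'b':lambda:[a,b,5]}[k]()
def res(q): return np.concatenate([(proj(p,ant2w(q,pt(k,a,b,q[3])))[0]-uv) for p,uv,k,a,b in obs])
r=least_squares(res,[450,-50,0,1.2],loss='soft_l1'); print(r.x,np.degrees(r.x[2:]))
for o,e in zip(obs,res(r.x).reshape(-1,2)): print(o[2:],e.round(1))
E
```

```text
hinge (array([557.01036731, -46.90760864, 109.45112807]), [1.9703731618080034, 1.9703731618080034])
edge (array([563.65413582,   9.42596774, 215.86265341]), [6.472849243970912, 6.472849243970979])
dip (array([562.43002244, -54.08908946, 162.1132613 ]), [1.2376663184797934, 1.2376663184797028])
long (array([491.12253543, 207.51509914,  26.2455417 ]), [6.042572082415361, 6.042572082415413])
short (array([486.81737211, 328.49943893,   7.34542703]), [3.4959006870067872, 3.495900687006611])
bars z17 [491.56917532 204.49110322  17.        ] [489.45560824 329.59889399  17.        ]
[ 5.59124085e+02 -4.78773295e+01 -2.95576876e-01 -4.99391167e+00] [ -16.93530754 -286.13006218]
('f', -80, 110) [-1.4 -0.9]
('f', 80, 110) [-2.2  0.5]
('h', 80, 0) [-0.2 -0.1]
('l', -80, 110) [ 2.  -1.2]
('h', 0, 0) [ 1.2 -0.8]
('d', 0, 0) [ 2.8 -0.6]
('l', -80, 110) [ 0.4 -1.2]
('l', 80, 110) [ 0.5 -0.6]
('f', -80, 110) [-0.3 -0.9]
('f', 80, 110) [ 0.  -0.3]
('d', 0, 0) [ 0.4 -1.1]
('b', -75, -55) [-0.7 -0.7]
('b', 75, -55) [ 0.5 -0.1]
('b', 75, -55) [-1.9 -0. ]
('b', 75, 55) [-1.3  0.3]
('b', -75, 55) [-0.2 -0.5]
```

```bash
cat > mv.py <<'E'
from geo import *
from cell import manip
def cur():
    s=manip.read_state(); return np.array(s['eef_pos']),Rm(s['eef_rot'])
def rel(T,Rt):
    p,Rc=cur(); return (Rc.T@(T-p)).round(1), np.degrees(R.from_matrix(Rc.T@Rt).as_rotvec()).round(2)
def wingpose(q,th,r,x=0):
    a=th-np.pi/4; A=R.from_euler('z',q[2]).as_matrix()
    y=A@np.array([0,-np.sin(a),-np.cos(a)]); X=A@np.array([1.,0,0]); Z=np.cross(X,y)
    return ant2w(q,loose(x,r,th))[0], np.c_[X,y,Z]
E
python3 - <<'E'
from mv import *
q=[559.1,-47.9,-.2956]; th=np.radians(73.9)
for r in (250,194,104):
  T,Rt=wingpose(q,th,r); print(r,T,rel(T,Rt))
E
```

```text
250 [596.04459971  73.42007284 336.86613175] (array([ 549.5, -109.4, -307.6]), array([-28.9 ,   0.15,   0.04]))
194 [588.16053523  47.53008392 287.84011824] (array([ 549.4,  -60.4, -334.7]), array([-28.9 ,   0.15,   0.04]))
104 [575.48971731   5.92117315 209.04831081] (array([ 549.3,   18.4, -378.2]), array([-28.9 ,   0.15,   0.04]))
```

```bash
python3 -m jog '[0,-40,0,0,0,0, 0,-80,0,0,0,0, 30,-110,-15,0,0,0, 64,-110,-35,0,0,0, 98,-110,-55,0,0,0, 132,-110,-74,-3,0,0, 166,-110,-93,-5,0,0, 200,-110,-112,-8,0,0, 234,-110,-131,-11,0,0, 268,-110,-150,-14,0,0]'
```

```text
clock: 1.88
eef_pos: [373.1, 304.0, 337.8]
eef_rot: [-1.817, 0.0, -0.293]
wrist_force: [0.9, 1.1, 0.4]
finger_gap: 94.1
```

```bash
python3 - <<'E'
from mv import *
q=[559.1,-47.9,-.2956]; th=np.radians(73.9)
T,Rt=wingpose(q,th,250); print(rel(T,Rt))
E
```

```text
(array([ 280.1,   39. , -151.4]), array([-14.78,   0.14,   0.04]))
```

```bash
python3 -m jog '[35,5,-19,-2,0,0, 70,10,-38,-4,0,0, 105,15,-57,-6,0,0, 140,20,-76,-8,0,0, 175,25,-95,-10,0,0, 210,30,-114,-12,0,0, 245,35,-133,-14,0,0, 280,39,-151,-14.8,0,0, 280,39,-151,-14.8,0,0, 280,39,-151,-14.8,0,0]'; python3 - <<'E'
from look import *
import pickle
p=shot('wrist','c'); pickle.dump(p,open('c_wrist.pkl','wb'))
print(p['origin'],p['orientation'])
for t in ['hinge','wing_edge','dipole']:
    print(t,[(round(d['score'],2),[round(float(x),1) for x in d['xy']]) for d in manip.tip_of(t,p)])
E
```

```text
clock: 2.72
eef_pos: [595.8, 74.2, 335.0]
eef_rot: [-2.074, 0.001, -0.295]
wrist_force: [0.0, 0.6, 0.2]
finger_gap: 93.8
[551.77720237 167.28750082 473.34702224] [2.89992316 0.50436564 1.27583422]
hinge [(0.67, [358.0, 10.7]), (0.65, [254.9, 173.6])]
wing_edge [(0.96, [250.6, 194.0])]
dipole [(0.77, [235.0, 182.2])]
```

View pics/c_wrist.png

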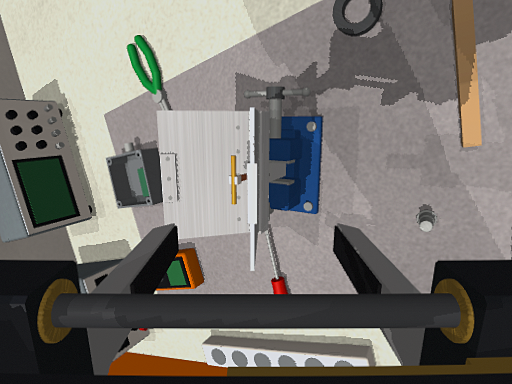

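```bash
python3 - <<'E'
import cv2
b=cv2.imread('pics/c_wrist.png')
cv2.imwrite('pics/c_z.png',cv2.resize(b[95:280,145:330],(600,600),interpolation=cv2.INTER_CUBIC))
E
```

```text
(no output)
```

View pics/c_z.png

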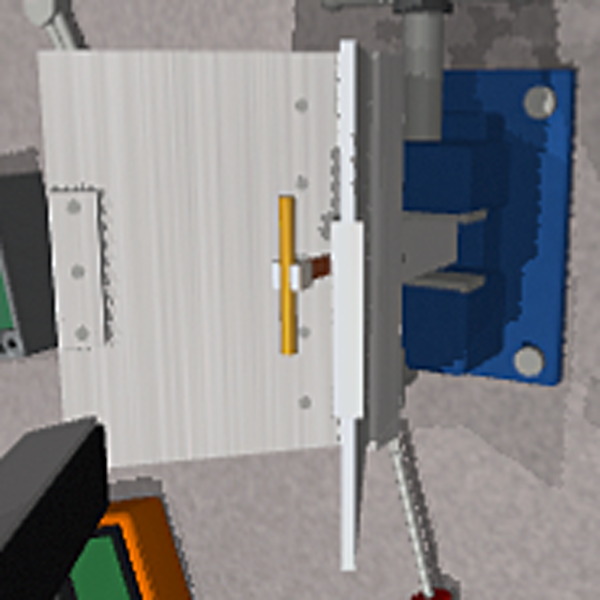

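```bash
cat > fit1.py <<'E'
from geo import *
import pickle
S=pickle.load(open('a_scene.pkl','rb'));D=pickle.load(open('a_side.pkl','rb'));W=pickle.load(open('c_wrist.pkl','rb'))
f1=lambda u,v:(160+u/4.2857,130+v/4.2857); f2=lambda u,v:(200+u/5.454,150+v/5.454);f3=lambda u,v:(145+u/3.243,95+v/3.243)
o1=[(S,f1(272,67),'f',-80,110),(S,f1(102,197),'f',80,110),(S,f1(205,345),'h',80,0),(S,f1(418,152),'l',-80,110),(S,(226,194),'h',0,0),(S,(222,183),'d',0,0)]
o2=[(D,f2(285,93),'l',-80,110),(D,f2(577,103),'l',80,110),(D,f2(258,255),'f',-80,110),(D,f2(577,268),'f',80,110),(D,f2(422,235),'d',0,0)]
o3=[(W,f3(348,40),'l',-80,110),(W,f3(348,570),'l',80,110),(W,f3(40,53),'f',-80,110),(W,f3(287,197),'d',-29,0),(W,f3(289,352),'d',29,0)]
def pt(k,a,b,th):
    return {'f':lambda:fixed(a,b),'h':lambda:[a,6,118],'l':lambda:loose(a,b,th),'d':lambda:[a,0,163],'b':lambda:[a,b,10]}[k]()
def run(obs):
    def res(q): return np.concatenate([(proj(p,ant2w(q,pt(k,a,b,q[3])))[0]-uv) for p,uv,k,a,b in obs])
    r=least_squares(res,[559,-48,-.2956,1.29],loss='soft_l1'); print(r.x.round(3),np.degrees(r.x[2:]).round(2))
    for o,e in zip(obs,res(r.x).reshape(-1,2)): print(o[2:],e.round(1),end=';')
    print()
for o in (o1+o2,o3,o1+o2+o3): run(o)
E
python3 fit1.py
```

```text
[ 5.59439e+02 -4.91400e+01 -3.00000e-01  1.29000e+00] [-17.21  73.89]
('f', -80, 110) [-1.6 -0.9];('f', 80, 110) [-2.6  0.3];('h', 80, 0) [-0.8 -0.2];('l', -80, 110) [ 1.6 -1.2];('h', 0, 0) [ 0.8 -0.8];('d', 0, 0) [ 2.4 -0.7];('l', -80, 110) [ 0.7 -1.1];('l', 80, 110) [ 0.8 -0.3];('f', -80, 110) [-0.3 -0.8];('f', 80, 110) [ 0.1 -0. ];('d', 0, 0) [ 0.6 -0.9];
[ 5.60006e+02 -4.44560e+01 -2.94000e-01  1.24800e+00] [-16.85  71.51]
('l', -80, 110) [-0.2  0.4];('l', 80, 110) [ 0.3 -0.1];('f', -80, 110) [-0.4 -0.6];('d', -29, 0) [ 0.1 -0.2];('d', 29, 0) [0.3 0.3];
[ 5.59857e+02 -4.54070e+01 -2.97000e-01  1.25500e+00] [-17.03  71.93]
('f', -80, 110) [-0.6 -0.5];('f', 80, 110) [-1.5  0.9];('h', 80, 0) [0.4 0.4];('l', -80, 110) [ 1.8 -1.8];('h', 0, 0) [ 1.9 -0.3];('d', 0, 0) [ 3.5 -0.2];('l', -80, 110) [ 0.4 -1.6];('l', 80, 110) [ 0.5 -1. ];('f', -80, 110) [-0.3 -1.4];('f', 80, 110) [-0.  -0.8];('d', 0, 0) [ 0.4 -1.6];('l', -80, 110) [-0.   0.7];('l', 80, 110) [ 0. -0.];('f', -80, 110) [-0.8 -0.7];('d', -29, 0) [-0.6 -0.1];('d', 29, 0) [-0.5  0.3];
```

```bash
python3 - <<'E'
from mv import *
q=[560,-45,-.295]; th=np.radians(71.8)
for r in (180,104):
  T,Rt=wingpose(q,th,r); print(r,T,rel(T,Rt))
E
```

```text
180 [585.34029145  38.39292029 278.66544732] (array([ 2.1, 69.7, -6.4]), array([1.97, 0.16, 0.12]))
104 [575.37759824   5.60647493 210.82892512] (array([  1.9, 145.6,  -3.8]), array([1.97, 0.16, 0.12]))
```

```bash
python3 -m jog '[2,30,-6,1,0,0, 2,60,-6,2,0,0, 2,85,-6,2,0.1,0.1, 2,105,-5,2,0.1,0.1, 2,122,-5,2,0.1,0.1, 2,136,-4,2,0.1,0.1, 2,145,-4,2,0.1,0.1, 2,145.5,-4,2,0.1,0.1, 2,145.5,-4,2,0.1,0.1]'; python3 - <<'E'
from look import *
import pickle
p=shot('wrist','d'); shot('side','d')
E
```

```text
clock: 3.67
eef_pos: [575.7, 4.9, 211.1]
eef_rot: [-2.038, 0.0, -0.295]
wrist_force: [-0.0, 0.1, 0.8]
finger_gap: 93.7
```

View pics/d_wrist.png

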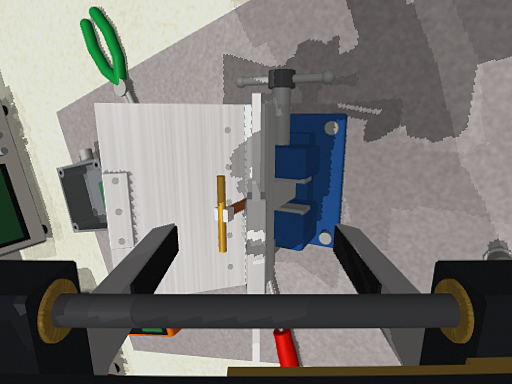

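View pics/d_side.png

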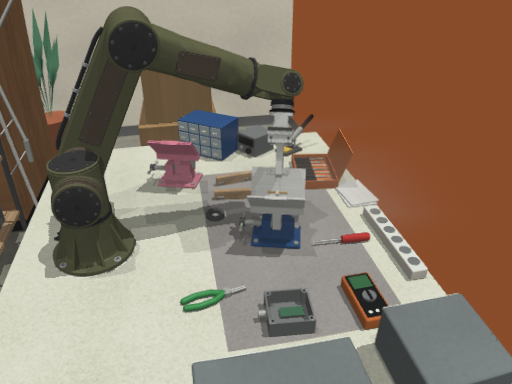

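```bash
python3 -m jog '[0,0,0,0,0,0, 0,0,0,0,0,0, 0,0,0,0,0,0, 0,0,0,0,0,0, 0,0,0,0,0,0, 0,0,0,0,0,0, 0,0,0,0,0,0, 0,0,0,0,0,0, 0,0,0,0,0,0, 0,0,0,0,0,0]' 6 15; python3 - <<'E'
from look import *
import pickle
p=shot('wrist','e'); pickle.dump(p,open('e_wrist.pkl','wb'))
s=manip.read_state();print(s['moment'],s['wrist_force'])
E
```

```text
clock: 4.6
eef_pos: [575.8, 4.4, 210.6]
eef_rot: [-2.039, 0.001, -0.295]
wrist_force: [-0.7, -0.7, 0.1]
finger_gap: 30.4
[ 0.20848455 -0.08106973  0.01531215] [ 0.15808543 -0.35630067  0.3549307 ]
```

View pics/e_wrist.png

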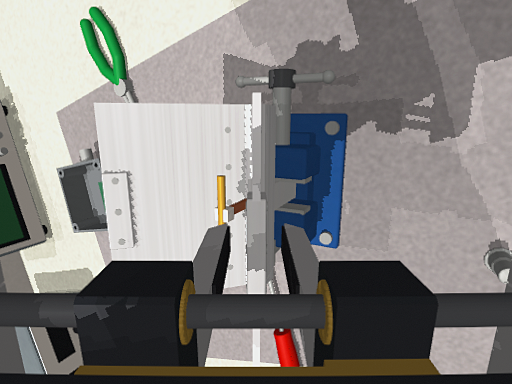

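```bash
python3 -m jog '[0,0,0,0,0,0, 0,0,0,0,0,0, 0,0,0,0,0,0, 0,0,0,0,0,0, 0,0,0,0,0,0, 0,0,0,0,0,0, 0,0,0,0,0,0]' 6 15; python3 - <<'E'
from look import *
import pickle
p=shot('wrist','f'); pickle.dump(p,open('f_wrist.pkl','wb'))
s=manip.read_state();print(s['moment'],s['wrist_force'])
E
```

```text
clock: 5.23
eef_pos: [575.8, 4.5, 210.5]
eef_rot: [-2.038, 0.001, -0.295]
wrist_force: [0.6, 0.5, -0.1]
finger_gap: 9.7
[ 0.5066875  -0.17719012 -0.00693573] [ 0.24222194  0.25797177 -0.81179029]
```

View pics/f_wrist.png

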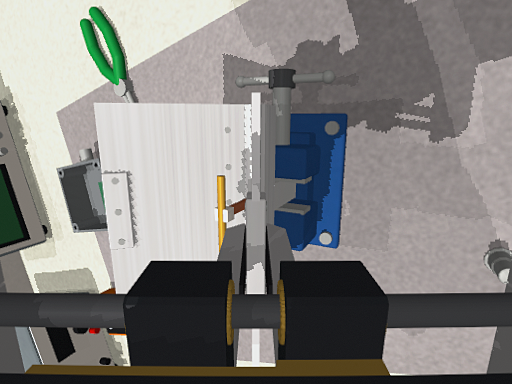

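```bash
python3 -m jog '[0,0.1,3.6,-2,0,0, 0,0.3,7.2,-4,0,0, 0,0.6,10.8,-6,0,0, 0,1,14.4,-8,0,0, 0,1.6,18,-10,0,0, 0,2.3,21.5,-12,0,0, 0,3.1,25.1,-14,0,0, 0,4,28.6,-16,0,0, 0,4,28.6,-16,0,0, 0,4,28.6,-16,0,0]'; python3 - <<'E'
from look import *
import pickle
for n in ['wrist','scene','side']:
  p=shot(n,'g'); pickle.dump(p,open(f'g_{n}.pkl','wb'))
  print(n,[(round(d['score'],2),[round(float(x),1) for x in d['xy']]) for t in ['wing_edge','hinge','dipole'] for d in manip.tip_of(t,p)])
s=manip.read_state();print(s['moment'],s['wrist_force'],s['eef_pos'],s['eef_rot'])
E
```

```text
clock: 6.12
eef_pos: [582.9, 27.8, 193.6]
eef_rot: [-2.318, 0.001, -0.294]
wrist_force: [1.6, 5.0, 0.7]
finger_gap: 9.8
wrist [(0.75, [256.3, 254.7]), (0.75, [255.0, 204.3])]
scene [(0.63, [247.1, 187.5]), (0.62, [380.7, 141.7]), (0.51, [225.3, 189.3]), (0.8, [224.9, 193.9]), (0.74, [397.2, 170.4]), (0.61, [220.1, 182.2]), (0.52, [399.6, 160.4]), (0.28, [227.3, 190.8])]
side [(0.83, [279.2, 168.5]), (0.51, [168.3, 141.7]), (0.85, [281.5, 204.8]), (0.56, [176.7, 153.6]), (0.46, [276.7, 189.4])]
[ 1.08394636 -0.43503013  0.01581419] [2.54344328 5.76124611 0.2500688 ] [582.72747975  27.27648739 194.13343929] [-2.31668858e+00  5.12783194e-04 -2.95152863e-01]
```

View pics/g_wrist.png

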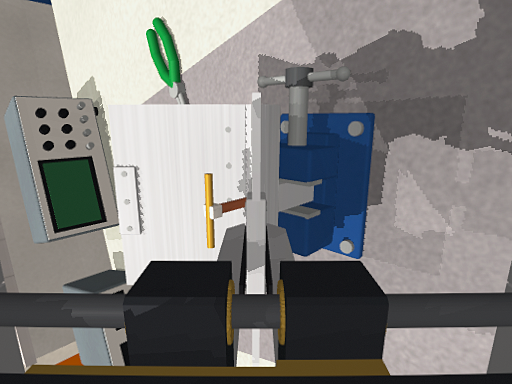

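View pics/g_scene.png

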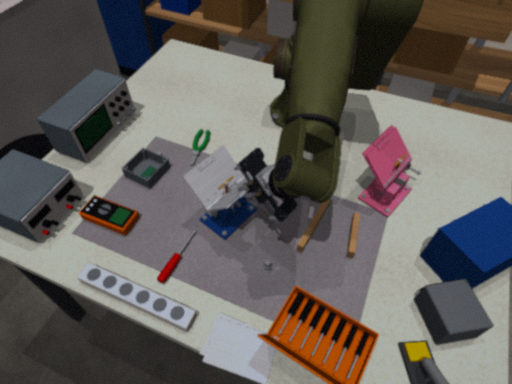

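```bash
python3 - <<'E'
import cv2
b=cv2.imread('pics/g_wrist.png')
cv2.imwrite('pics/g_z.png',cv2.resize(b[85:265,95:335],(800,600),interpolation=cv2.INTER_CUBIC))
b=cv2.imread('pics/g_side.png')
cv2.imwrite('pics/g_s.png',cv2.resize(b[140:260,200:360],(800,600),interpolation=cv2.INTER_CUBIC))
E
```

```text
(no output)
```

View pics/g_z.png

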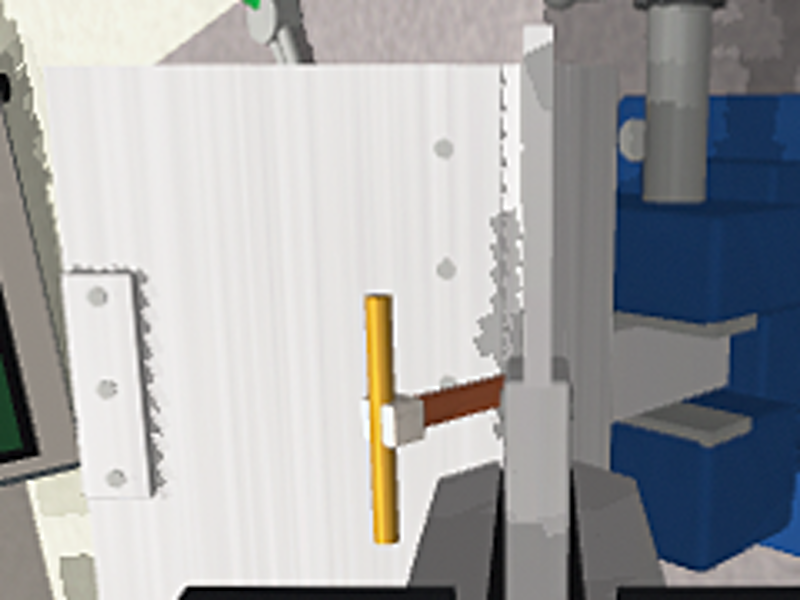

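View pics/g_s.png

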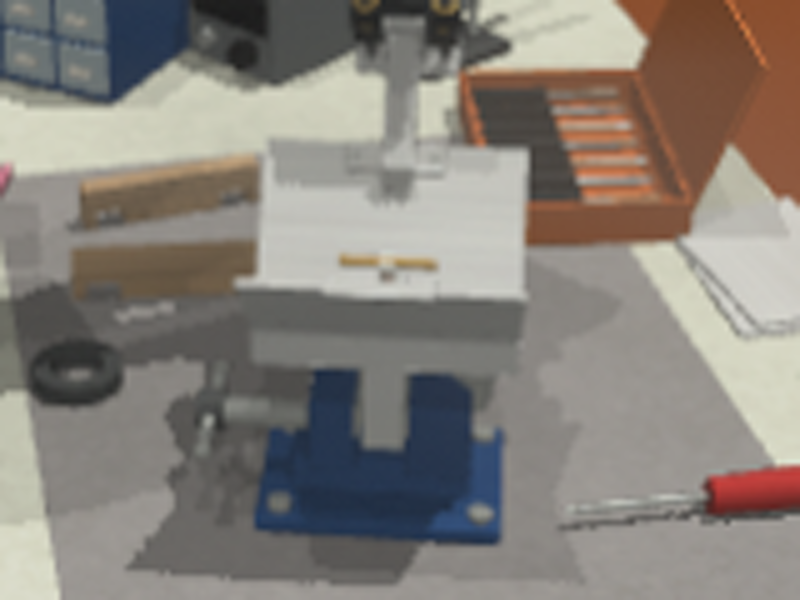

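```bash
cat > fit2.py <<'E'
from geo import *
import pickle
W=pickle.load(open('c_wrist.pkl','rb'));G=pickle.load(open('g_wrist.pkl','rb'))
f3=lambda u,v:(145+u/3.243,95+v/3.243); f4=lambda u,v:(95+u/3.3333,85+v/3.3333)
o3=[(W,f3(348,40),'l',-80,110),(W,f3(348,570),'l',80,110),(W,f3(40,53),'f',-80,110),(W,f3(287,197),'d',-29,0),(W,f3(289,352),'d',29,0),(W,f3(52,190),'s',-30,110),(W,f3(65,346),'s',30,110)]
o4=[(G,f4(538,28),'l2',-80,110),(G,f4(536,383),'l2',-30,110),(G,f4(48,68),'f',-80,110),(G,f4(378,295),'d',-29,0),(G,f4(386,543),'d',29,0),(G,f4(63,270),'s',-30,110),(G,f4(88,497),'s',30,110)]
n=np.array([0,.7071,.7071])
def pt(k,a,b,q):
    return {'f':lambda:fixed(a,b),'s':lambda:fixed(a,b)+5*n,'l':lambda:loose(a,b,q[3]),'l2':lambda:loose(a,b,q[4]),'d':lambda:[a,0,163]}[k]()
def run(obs):
    def res(q): return np.concatenate([(proj(p,ant2w(q,pt(k,a,b,q)))[0]-uv) for p,uv,k,a,b in obs])
    r=least_squares(res,[559,-48,-.2956,1.25,1.53],loss='soft_l1'); print(r.x.round(3),np.degrees(r.x[2:]).round(2))
    for o,e in zip(obs,res(r.x).reshape(-1,2)): print(o[2:],e.round(1),end=';')
    print()
    q=r.x
    p=np.array([582.73,27.28,194.13]); c,s=np.cos(q[2]),np.sin(q[2]); d=p[:2]-q[:2]
    y=-s*d[0]+c*d[1]; print('tcp in ant: x',c*d[0]+s*d[1],'y',y,'lean from tcp',np.degrees(np.arctan2(y-6,p[2]-118)),'r',np.hypot(y-6,p[2]-118))
for o in (o3,o4,o3+o4): run(o)
E
python3 fit2.py
```

```text
[ 5.59897e+02 -4.37860e+01 -2.97000e-01  1.24300e+00  1.53000e+00] [-17.01  71.22  87.66]
('l', -80, 110) [-0.1  0.2];('l', 80, 110) [ 0.1 -0.1];('f', -80, 110) [ 0.1 -1.1];('d', -29, 0) [ 0.6 -0.4];('d', 29, 0) [0.6 0.1];('s', -30, 110) [-0.7  0.3];('s', 30, 110) [-1.4  1.2];
tcp in ant: x 1.0512637273309373 y 74.63673348947538 lean from tcp 42.03695919384112 r 102.50257598765637
[ 5.59728e+02 -4.46770e+01 -2.98000e-01  3.80600e+00  1.53300e+00] [-17.07 218.06  87.81]
('l2', -80, 110) [-0.1  0.1];('l2', -30, 110) [ 0.1 -0. ];('f', -80, 110) [ 0.1 -0.9];('d', -29, 0) [0.3 0.3];('d', 29, 0) [ 0.4 -1.2];('s', -30, 110) [-0.6  0.7];('s', 30, 110) [-0.9  0.6];
tcp in ant: x 0.8609010755530306 y 75.53863348304237 lean from tcp 42.409187952258044 r 103.10867299451051
[ 5.59811e+02 -4.42800e+01 -2.98000e-01  1.24700e+00  1.53000e+00] [-17.07  71.44  87.66]
('l', -80, 110) [0.  0.3];('l', 80, 110) [-0.  -0.1];('f', -80, 110) [-0.2 -1.1];('d', -29, 0) [ 0.2 -0.3];('d', 29, 0) [0.3 0.1];('s', -30, 110) [-1.   0.2];('s', 30, 110) [-1.7  1.1];('l2', -80, 110) [-0.1 -0.1];('l2', -30, 110) [0.1 0. ];('f', -80, 110) [ 0.3 -0.9];('d', -29, 0) [0.7 0.3];('d', 29, 0) [ 0.7 -1.1];('s', -30, 110) [-0.4  0.7];('s', 30, 110) [-0.7  0.7];
tcp in ant: x 0.9027647084130521 y 75.1351216382578 lean from tcp 42.24319452300168 r 102.83696778851807
```

```bash
python3 -m jog '[0,0,2.2,-1.2,0,0, 0,0.1,4.2,-2.3,0,0, 0,0.1,4.2,-2.3,0,0, 0,0.1,4.2,-2.3,0,0, 0,0.1,4.2,-2.3,0,0]'; python3 - <<'E'
from cell import manip
s=manip.read_state();print(s['moment'],s['wrist_force'],s['eef_pos'],s['eef_rot'])
E
python3 -m jog '[0,0,0,0,0,0, 0,0,0,0,0,0, 0,0,0,0,0,0, 0,0,0,0,0,0, 0,0,0,0,0,0, 0,0,0,0,0,0, 0,0,0,0,0,0]' 50 15; python3 - <<'E'
from cell import manip
s=manip.read_state();print(s['moment'],s['wrist_force'],s['eef_pos'],s['eef_rot'])
E
```

```text
clock: 7.13
eef_pos: [583.7, 30.4, 191.0]
eef_rot: [-2.358, 0.001, -0.295]
wrist_force: [2.2, 5.2, 1.0]
finger_gap: 10.1
[ 0.86875769 -0.31184757 -0.06279801] [2.24380908 5.20843095 1.01073623] [583.6919927   30.38689693 191.01144196] [-2.35791769e+00  6.31955618e-04 -2.94645424e-01]
clock: 7.72
eef_pos: [583.5, 29.9, 191.2]
eef_rot: [-2.358, 0.001, -0.295]
wrist_force: [0.3, 0.7, -1.1]
finger_gap: 49.5
[ 0.2460005  -0.06596507  0.02007412] [ 0.34644136  0.73210461 -1.06569599] [583.54298444  29.94832747 191.15835671] [-2.35798502e+00  7.56225648e-04 -2.95263390e-01]
```

```bash
python3 -m jog '[0,-20,0,0,0,0, 0,-55,0,0,0,0, 0,-95,0,0,0,0, 0,-130,0,0,0,0, 0,-150,0,0,0,0, 0,-150,0,0,0,0, 0,-150,0,0,0,0]' 94; python3 - <<'E'
from look import *
import pickle
for n in ['wrist','scene','side']:
  p=shot(n,'h'); pickle.dump(p,open(f'h_{n}.pkl','wb'))
b=cv2.imread('pics/h_wrist.png')
cv2.imwrite('pics/h_z.png',cv2.resize(b[80:260,120:360],(800,600),interpolation=cv2.INTER_CUBIC))
E
```

```text
clock: 8.3
eef_pos: [614.6, 131.8, 296.5]
eef_rot: [-2.358, 0.001, -0.294]
wrist_force: [-0.6, 0.1, -0.6]
finger_gap: 92.2
```

View pics/h_wrist.png

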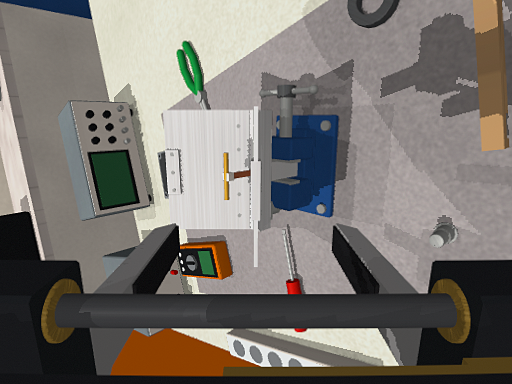

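View pics/h_z.png

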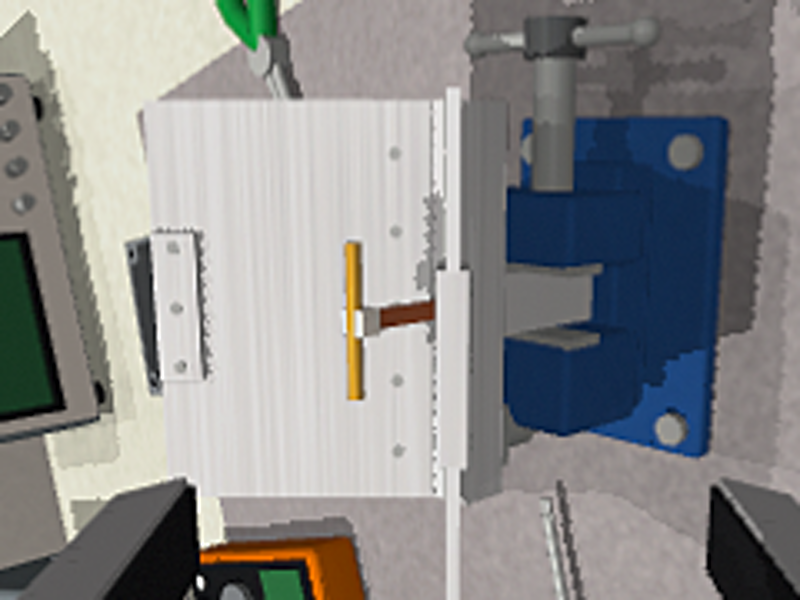

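```bash
cat > fit3.py <<'E'
exec(open('fit2.py').read().split("for o in (o3")[0])
H=pickle.load(open('h_wrist.pkl','rb')); f5=lambda u,v:(120+u/3.3333,80+v/3.3333)
o5=[(H,f5(453,90),'l3',-80,110),(H,(256,267),'l3',80,110),(H,f5(454,270),'l3',-30,110),(H,f5(453,468),'l3',30,110),(H,f5(147,100),'f',-80,110),(H,f5(166,497),'f',80,110),(H,f5(152,232),'s',-30,110),(H,f5(165,380),'s',30,110),(H,f5(352,243),'d',-29,0),(H,f5(355,398),'d',29,0)]
def pt(k,a,b,q):
    return {'f':lambda:fixed(a,b),'s':lambda:fixed(a,b)+5*n,'l':lambda:loose(a,b,q[3]),'l2':lambda:loose(a,b,q[4]),'l3':lambda:loose(a,b,q[5]),'d':lambda:[a,0,163]}[k]()
def run(obs):
    def res(q): return np.concatenate([(proj(p,ant2w(q,pt(k,a,b,q)))[0]-uv) for p,uv,k,a,b in obs])
    r=least_squares(res,[559,-45,-.2956,1.25,1.53,1.57],loss='soft_l1'); print(r.x.round(3),np.degrees(r.x[2:]).round(2))
    for o,e in zip(obs,res(r.x).reshape(-1,2)): print(o[2:],e.round(1),end=';')
    print(); return r.x
for o in (o5,o3+o4+o5): q=run(o)
# distance of edges predicted, along ant y
print(q[:3])
S=pickle.load(open('h_scene.pkl','rb'));D=pickle.load(open('h_side.pkl','rb'))
for n_,p in (('scene',S),('side',D)):
  print(n_,proj(p,ant2w(q,[loose(-80,110,q[5]),loose(80,110,q[5]),fixed(-80,110),fixed(80,110)])).round(1).tolist())
E
python3 fit3.py; python3 - <<'E'
import cv2
b=cv2.imread('pics/h_side.png')
c=cv2.imread('pics/h_scene.png')
cv2.imwrite('pics/h_s.png',cv2.resize(b[150:230,230:330],(750,600),interpolation=cv2.INTER_CUBIC))
cv2.imwrite('pics/h_c.png',cv2.resize(c[130:240,170:300],(709,600),interpolation=cv2.INTER_CUBIC))
E
```

```text
[ 5.59851e+02 -4.48840e+01 -2.97000e-01  2.13000e-01  1.53000e+00
  1.57400e+00] [-17.01  12.23  87.66  90.18]
('l3', -80, 110) [ 0.3 -0.5];('l3', 80, 110) [-0.2 -0. ];('l3', -30, 110) [-0.1 -0. ];('l3', 30, 110) [0.  0.6];('f', -80, 110) [-0.5  0.1];('f', 80, 110) [ 1.4 -0.8];('s', -30, 110) [-0.6  0. ];('s', 30, 110) [-1.6  0.4];('d', -29, 0) [0.3 0. ];('d', 29, 0) [0.4 0.1];
[ 5.59835e+02 -4.43980e+01 -2.97000e-01  1.24800e+00  1.53100e+00
  1.57100e+00] [-17.04  71.49  87.71  90.01]
('l', -80, 110) [-0.   0.4];('l', 80, 110) [ 0.  -0.1];('f', -80, 110) [-0.2 -1. ];('d', -29, 0) [ 0.1 -0.3];('d', 29, 0) [0.2 0.1];('s', -30, 110) [-1.1  0.3];('s', 30, 110) [-1.7  1.1];('l2', -80, 110) [-0.1  0. ];('l2', -30, 110) [0.1 0. ];('f', -80, 110) [ 0.2 -0.8];('d', -29, 0) [0.6 0.4];('d', 29, 0) [ 0.6 -1.1];('s', -30, 110) [-0.5  0.8];('s', 30, 110) [-0.8  0.8];('l3', -80, 110) [ 0.3 -0.6];('l3', 80, 110) [-0.2 -0. ];('l3', -30, 110) [-0.1 -0.1];('l3', 30, 110) [0.  0.6];('f', -80, 110) [-0.4 -0.1];('f', 80, 110) [ 1.5 -0.9];('s', -30, 110) [-0.5 -0.1];('s', 30, 110) [-1.4  0.3];('d', -29, 0) [ 0.6 -0.1];('d', 29, 0) [0.6 0.1];
[ 5.59835458e+02 -4.43984417e+01 -2.97445195e-01]
scene [[267.4, 173.8], [227.4, 209.9], [223.1, 145.3], [182.6, 177.0]]
side [[253.6, 167.0], [305.9, 169.5], [247.0, 195.1], [305.7, 198.2]]
```

View pics/h_c.png

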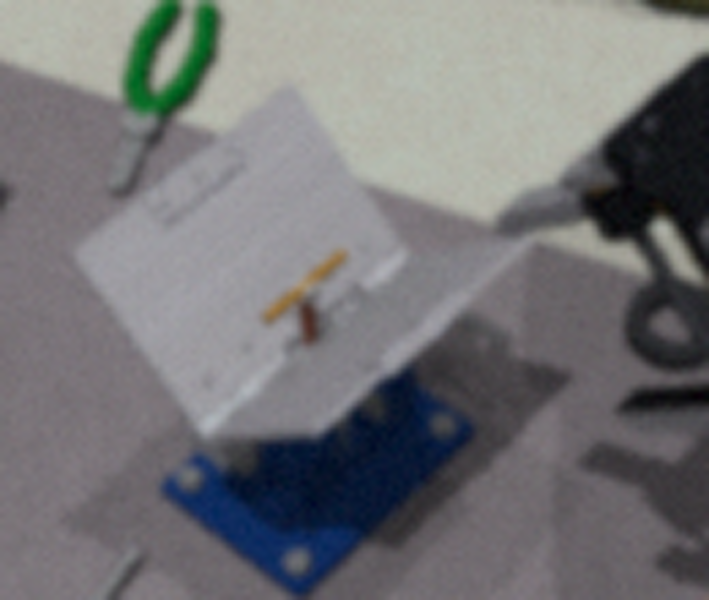

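View pics/h_s.png

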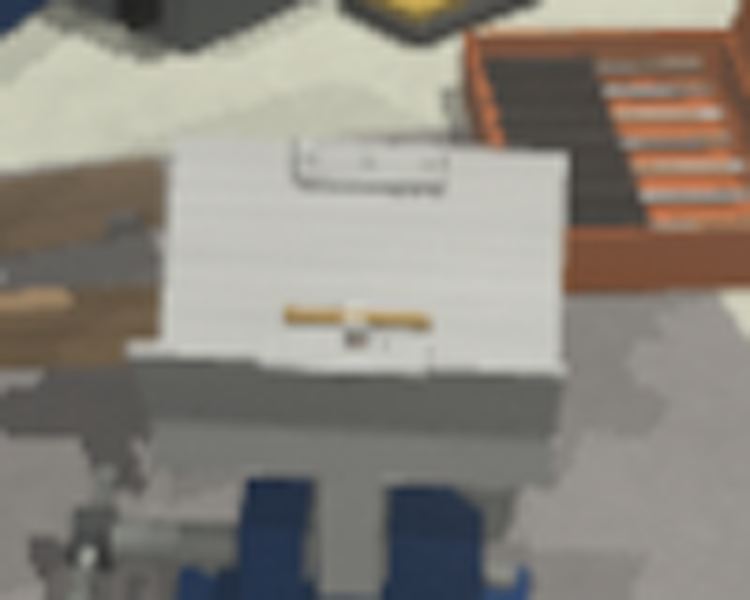

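```bash
python3 - <<'E'
from mv import *
import pickle,cv2
S=pickle.load(open('a_scene.pkl','rb'))
from cell import manip
for e in [(328,198),(301,248),(357,213),(351,254)]: print(atz(S,e,30).round(0))
print(manip.read_state()['joints'])
a=cv2.imread('pics/a_scene.png'); cv2.imwrite('pics/bars.png',cv2.resize(a[185:265,285:385],(750,600),interpolation=cv2.INTER_CUBIC))
E
```

```text
[391. 222.  30.]
[594. 204.  30.]
[410. 319.  30.]
[555. 338.  30.]
[ 0.37193202  0.73555184  0.88881692 -0.65244252  1.98503643 -1.02840585]
```

View pics/bars.png

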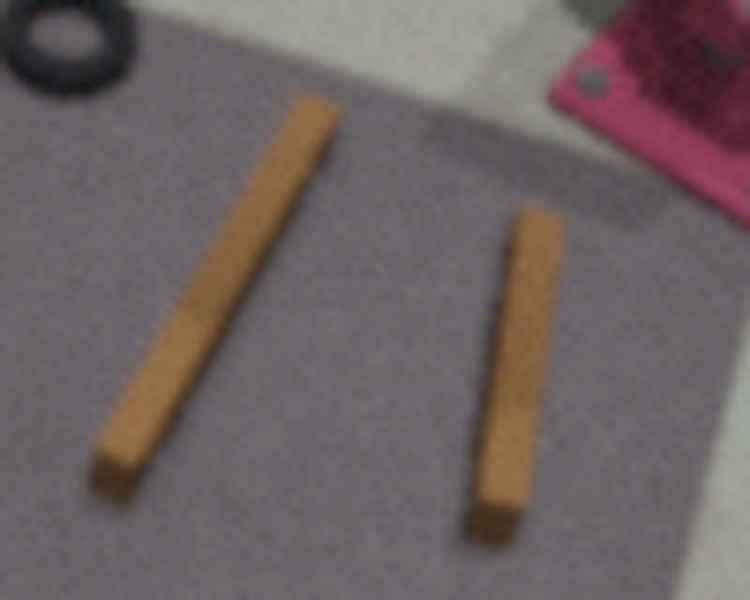

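```bash
cat >> mv.py <<'E'
def down(x,y,z,yaw): return np.array([x,y,z]), Rm([-np.pi/2,0,yaw])
E
python3 - <<'E'
from mv import *
for z in (320,200): print(rel(*down(491,206,z,-0.09)))
E
```

```text
(array([-139.9,  -42.6,    8.5]), array([ 45.01, -11.13,  -4.8 ]))
(array([-139.6,   42. ,   93.6]), array([ 45.01, -11.13,  -4.8 ]))
```

```bash
python3 -m jog '[-20,-10,0,6.4,-1.6,-0.7, -40,-20,0,12.8,-3.2,-1.4, -60,-25,5,19.2,-4.8,-2, -80,-30,10,25.6,-6.3,-2.7, -100,-25,20,32,-8,-3.4, -120,-15,40,38.4,-9.5,-4, -140,5,60,44,-10.8,-4.7, -140,30,82,45,-11.1,-4.8, -140,42,94,45,-11.1,-4.8, -140,42,94,45,-11.1,-4.8]' 70; python3 - <<'E'
from look import *
import pickle
p=shot('wrist','i'); pickle.dump(p,open('i_wrist.pkl','wb'))
for t in ['long_bar_mid','short_bar_mid']:
    print(t,[(round(d['score'],2),[round(float(x),1) for x in d['xy']]) for d in manip.tip_of(t,p)])
E
```

```text
clock: 9.28
eef_pos: [489.2, 205.7, 197.1]
eef_rot: [-1.572, 0.003, -0.092]
wrist_force: [-0.3, 0.1, -0.2]
finger_gap: 69.8
long_bar_mid [(0.77, [259.0, 188.3])]
short_bar_mid [(0.62, [373.3, 169.4])]
```

View pics/i_wrist.png

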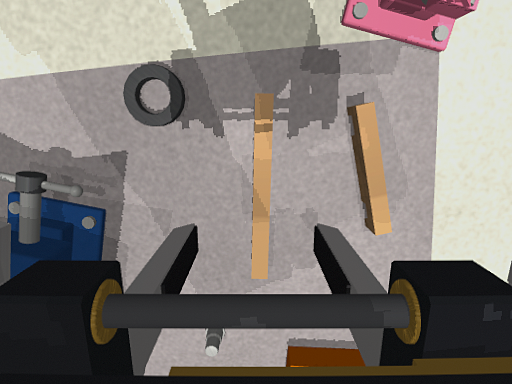

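```bash
python3 - <<'E'
import cv2
b=cv2.imread('pics/i_wrist.png')
z=b[85:290,225:300]
cv2.imwrite('pics/i_z.png',cv2.resize(z,(400,800*205//150*3//4),interpolation=cv2.INTER_CUBIC)[:600]) if 0 else cv2.imwrite('pics/i_z.png',cv2.hconcat([cv2.resize(b[85:145,230:300],(400,343),interpolation=cv2.INTER_CUBIC),cv2.resize(b[235:295,230:300],(400,343),interpolation=cv2.INTER_CUBIC)]))
E
```

```text
(no output)
```

View pics/i_z.png

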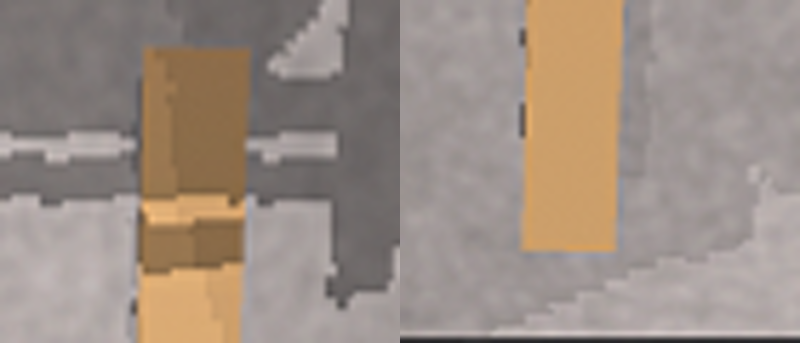

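```bash
python3 - <<'E'
from mv import *
import pickle
p=pickle.load(open('i_wrist.pkl','rb'))
print(p['origin'])
A,B,C,D=[atz(p,u,34) for u in [(255.0,93.2),(273.9,93.2),(251.2,278.8),(267.8,278.8)]]
print(A,B,C,D,np.linalg.norm(A-B),np.linalg.norm(C-D))
F=(A+B)/2;N=(C+D)/2; m=(F+N)/2; d=N-F; yaw=np.arctan2(d[1],d[0]); print('len',np.linalg.norm(d),'mid',m,'yaw',yaw)
print(cur()[0])
for z in (120,28): print(rel(*down(m[0],m[1],z,yaw)))
E
```

```text
[420.79930745 212.64964503 355.00598477]
[394.95366499 213.80314966  34.        ] [396.62856758 232.03673159  34.        ] [591.12313534 191.42388988  34.        ] [592.79860223 209.87293661  34.        ] 18.310347040196238 18.52497002151846
len 197.4299691721862 mid [493.87599253 211.78417694  34.        ] yaw -0.11304786188898323
[491.58326458 207.2066234  201.89586609]
(array([ 1.6, 81.9,  4.7]), array([-0.07,  1.3 ,  0.18]))
(array([  1.3, 173.9,   4.6]), array([-0.07,  1.3 ,  0.18]))
```

```bash
python3 -m jog '[1,35,3,0,1,0, 1.5,70,4.6,0,1.3,0.1, 1.5,105,4.6,0,1.3,0.1, 1.5,135,4.6,0,1.3,0.1, 1.5,158,4.6,0,1.3,0.1, 1.5,170,4.6,0,1.3,0.1, 1.5,174.5,4.6,0,1.3,0.1, 1.5,174.5,4.6,0,1.3,0.1]' 60; python3 -m jog '[0,0,0,0,0,0, 0,0,0,0,0,0, 0,0,0,0,0,0, 0,0,0,0,0,0, 0,0,0,0,0,0, 0,0,0,0,0,0, 0,0,0,0,0,0, 0,0,0,0,0,0, 0,0,0,0,0,0, 0,0,0,0,0,0]' 12 25; python3 - <<'E'
from look import *
import pickle
p=shot('wrist','j'); pickle.dump(p,open('j_wrist.pkl','wb'))
s=manip.read_state();print(s['finger_gap'],s['eef_pos'],s['eef_rot'],s['wrist_force'],s['joints'])
E
```

```text
clock: 10.1
eef_pos: [494.0, 212.1, 26.8]
eef_rot: [-1.57, -0.001, -0.112]
wrist_force: [0.2, 0.6, 0.8]
finger_gap: 60.0
clock: 10.93
eef_pos: [493.6, 212.0, 26.6]
eef_rot: [-1.57, -0.001, -0.112]
wrist_force: [0.2, -1.4, 3.7]
finger_gap: 17.6
18.119435310902976 [493.55080347 211.99533696  26.58335597] [-1.56984052e+00 -7.17674036e-04 -1.12167632e-01] [-1.27886076 -0.19535104  4.42491697] [ 3.37257644e-01  5.26116236e-01  1.72352348e+00  7.06118029e-04
  8.90891400e-01 -1.12181505e+00]
```

View pics/j_wrist.png

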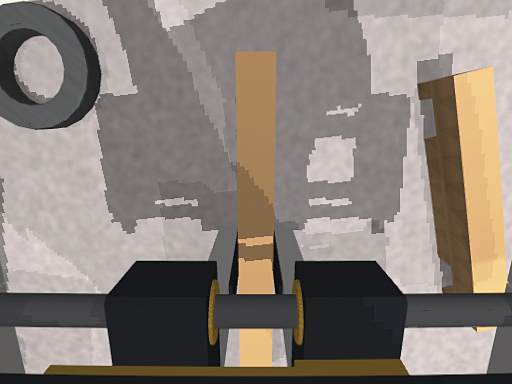

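```bash
python3 - <<'E'
from mv import *
q=[559.8,-44.4,-.2974]
T=ant2w(q,[58,0,300])[0]; print(T,rel(*down(*T,q[2]-np.pi/2)))
E
python3 -m jog '[0,-10,0,0,0,0, 0,-45,0,0,0,0, 0,-85,0,0,0,0, 0,-125,0,0,0,0, 0,-165,0,0,0,0, 0,-200,0,0,0,0, 0,-230,0,0,0,0, 0,-255,0,0,0,0, 0,-270,0,0,0,0]'; python3 - <<'E'
from mv import *
q=[559.8,-44.4,-.2974]
T=ant2w(q,[58,0,300])[0]; print(T,rel(*down(*T,q[2]-np.pi/2)))
s=manip.read_state(); print(s['finger_gap'],s['wrist_force'])
E
```

```text
[615.25389348 -61.39604947 300.        ] (array([ 151.7, -273.6, -257.8]), array([-8.0000e-02,  1.0061e+02, -2.0000e-02]))
clock: 11.73
eef_pos: [493.4, 211.8, 300.2]
eef_rot: [-1.568, -0.004, -0.112]
wrist_force: [0.1, 0.3, -1.6]
finger_gap: 17.7
[615.25389348 -61.39604947 300.        ] (array([ 1.517e+02,  1.000e-01, -2.578e+02]), array([-3.1000e-01,  1.0061e+02,  3.0000e-02]))
17.70503564400515 [ 0.09186289  0.3143508  -1.61897171]
```

```bash
python3 -m jog '[10,0,-17,0,6.7,0, 20,0,-34,0,13.4,0, 30,0,-51,0,20,0, 40,0,-68,0,26.8,0, 51,0,-86,0,33.5,0, 61,0,-103,0,40.2,0, 71,0,-120,0,47,0, 81,0,-137,0,53.6,0, 91,0,-155,0,60.3,0, 101,0,-172,0,67,0]'; python3 - <<'E'
from mv import *
q=[559.8,-44.4,-.2974]
T=ant2w(q,[58,0,300])[0]; print(T,rel(*down(*T,q[2]-np.pi/2)))
E
```

```text
clock: 12.57
eef_pos: [574.4, 28.5, 296.8]
eef_rot: [-1.57, 0.001, -1.287]
wrist_force: [0.4, 0.1, -1.3]
finger_gap: 17.8
[615.25389348 -61.39604947 300.        ] (array([97.7, -3.2, 14.1]), array([-0.04, 33.28, -0.05]))
```

```bash
python3 -m jog '[20,0,2,0,6.7,0, 40,0,5,0,13.4,0, 60,0,8,0,20,0, 80,0,11,0,26.8,0, 97,0,13.5,0,33.5,0, 97.5,0,14,0,33.5,0, 97.5,0,14,0,33.5,0, 97.5,0,14,0,33.5,0]'; python3 - <<'E'
from mv import *
from look import *
import pickle
q=[559.8,-44.4,-.2974]
p=shot('wrist','k');pickle.dump(p,open('k_wrist.pkl','wb'))
p=shot('scene','k');pickle.dump(p,open('k_scene.pkl','wb'))
T=ant2w(q,[58,0,300])[0]; print(T,rel(*down(*T,q[2]-np.pi/2)),manip.read_state()['joints'])
c=cv2.imread('pics/k_scene.png')
cv2.imwrite('pics/k_c.png',cv2.resize(c[100:240,150:300],(640,600),interpolation=cv2.INTER_CUBIC))
E
```

```text
clock: 13.23
eef_pos: [615.3, -59.3, 296.5]
eef_rot: [-1.571, 0.001, -1.863]
wrist_force: [0.0, 0.5, -0.8]
finger_gap: 18.0
[615.25389348 -61.39604947 300.        ] (array([ 2.3, -3.4,  0.6]), array([-0.03,  0.27, -0.07])) [-1.55373897e-01  4.17697777e-01  1.20412125e+00  1.12620344e-03
  1.51900254e+00  1.37303754e-01]
```

View pics/k_wrist.png

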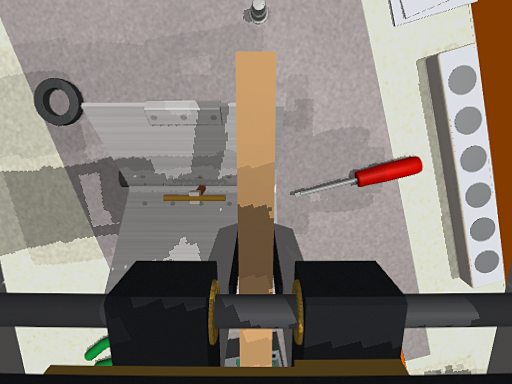

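View pics/k_c.png

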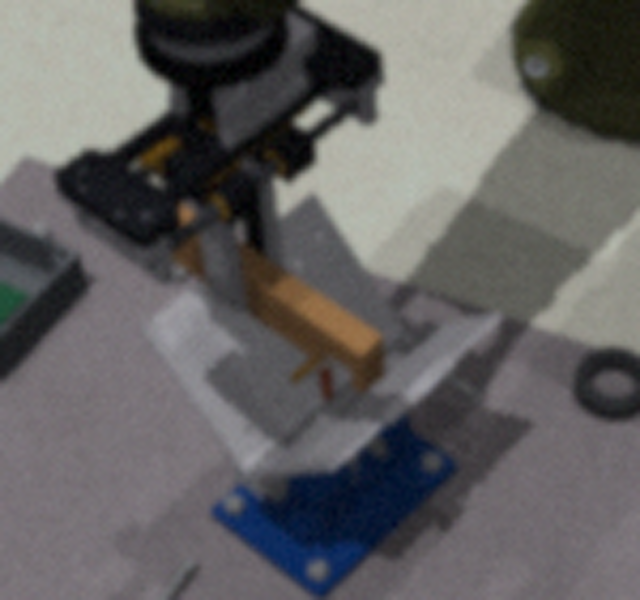

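```bash
python3 - <<'E'
from mv import *
import pickle
K=pickle.load(open('k_wrist.pkl','rb')); print(K['origin'],K['orientation'])
q=[559.8,-44.4,-.2974]
e=atz(K,(255.5,52),304); t=np.array([615.3,-59.1,296.6]); print(e-t,np.linalg.norm((e-t)[:2]))
print(proj(K,ant2w(q,[loose(-80,110,1.571),loose(80,110,1.571),[-29,0,163],[29,0,163],loose(-30,110,1.571),loose(30,110,1.571)])).round(1).tolist())
# bar dir vs ant
d=(e-t)[:2]; print('bar yaw vs ant y',np.degrees(np.arctan2(d[1],d[0])-(q[2]+np.pi/2)))
E
python3 -c "
import cv2
b=cv2.imread('pics/k_wrist.png')
cv2.imwrite('pics/k_z.png',cv2.resize(b[40:220,70:310],(800,600),interpolation=cv2.INTER_CUBIC))"
```

```text
[635.58347463   7.38020072 454.26436707] [ 2.89871523e+00 -3.81457945e-04 -2.92802845e-01]
[28.77703245 94.22495983  7.4       ] 98.52137155128375
[[81.8, 103.5], [284.2, 103.8], [164.0, 196.8], [225.1, 197.1], [144.5, 103.4], [220.6, 103.5]]
bar yaw vs ant y 0.05668762889653554
```

View pics/k_z.png

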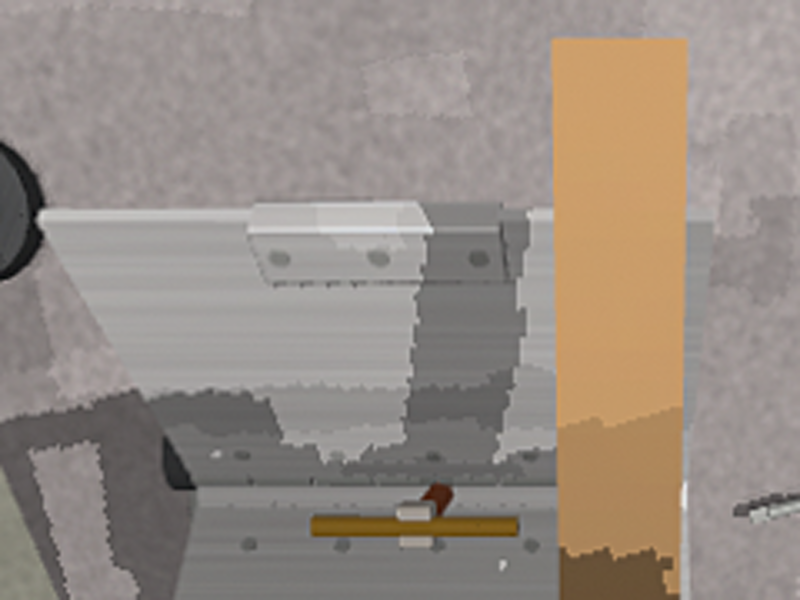

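```bash
python3 -m jog '[1,15,0.3,0,0.1,0, 2,30,0.6,0,0.2,0, 2.5,45,0.6,0,0.3,0, 2.5,57,0.6,0,0.3,0, 2.5,65,0.6,0,0.3,0, 2.5,67,0.6,0,0.3,0, 2.5,67,0.6,0,0.3,0, 2.5,67,0.6,0,0.3,0]'; python3 - <<'E'
from mv import *
from look import *
import pickle
q=[559.8,-44.7,-.2974]
for n in ['wrist','scene','side']:
  p=shot(n,'l');pickle.dump(p,open(f'l_{n}.pkl','wb'))
T=ant2w(q,[58,0,209.6])[0]; print(T,rel(*down(*T,q[2]-np.pi/2)),cur()[0],manip.read_state()['wrist_force'])
c=cv2.imread('pics/l_scene.png')
cv2.imwrite('pics/l_c.png',cv2.resize(c[110:240,150:300],(692,600),interpolation=cv2.INTER_CUBIC))
c=cv2.imread('pics/l_side.png')
cv2.imwrite('pics/l_s.png',cv2.resize(c[120:240,230:350],(600,600),interpolation=cv2.INTER_CUBIC))
E
```

```text
clock: 14.0
eef_pos: [615.8, -62.3, 230.1]
eef_rot: [-1.569, 0.001, -1.871]
wrist_force: [-0.5, -0.2, -1.3]
finger_gap: 18.0
[615.25389348 -61.69604947 209.6       ] (array([-0.5, 20.4, -0.7]), array([-0.09, -0.18, -0.07])) [615.76417541 -62.45147638 230.04250632] [-0.31222631  0.16197083 -0.41825505]
```

View pics/l_wrist.png

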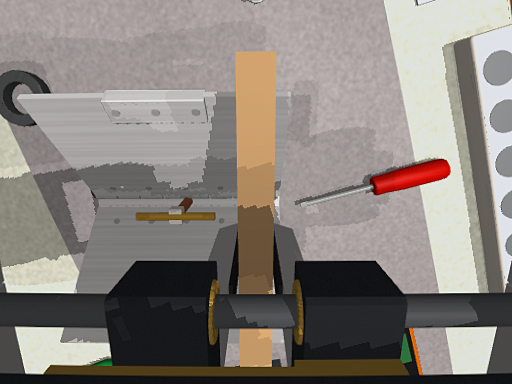

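View pics/l_c.png

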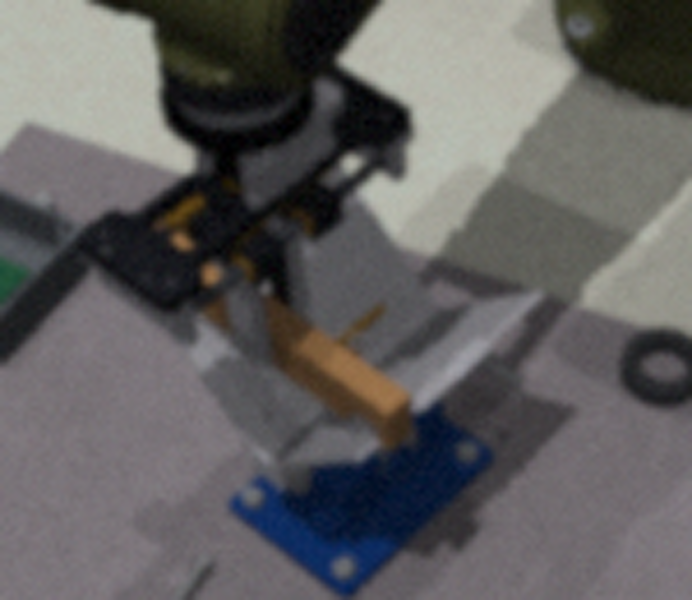

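View pics/l_s.png

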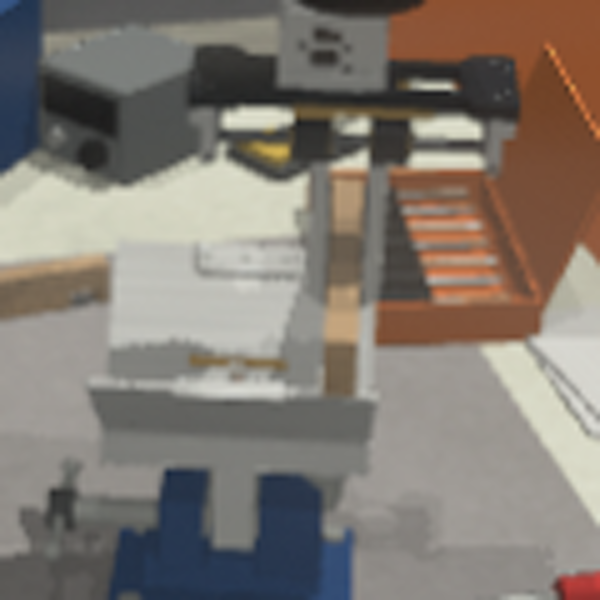

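```bash
python3 - <<'E'
from mv import *
import pickle
K=pickle.load(open('l_wrist.pkl','rb'))
for y in(-44.4,-45.2):
  q=[559.8,y,-.2974]
  print(proj(K,ant2w(q,[loose(-80,110,1.571),loose(80,110,1.571),[-29,0,163],[29,0,163],loose(-30,110,1.571),loose(30,110,1.571)])).round(1).tolist())
E
python3 -c "
import cv2
b=cv2.imread('pics/l_wrist.png')
cv2.imwrite('pics/l_z.png',cv2.resize(b[40:250,10:310],(800,560),interpolation=cv2.INTER_CUBIC))"
python3 -m jog '[-0.3,3,-0.5,0,-0.1,0, -0.5,6,-0.7,0,-0.2,0, -0.5,9,-0.7,0,-0.2,0, -0.5,12,-0.7,0,-0.2,0, -0.5,12,-0.7,0,-0.2,0]'
```

```text
[[18.5, 95.5], [291.1, 93.1], [137.1, 215.4], [214.9, 215.2], [102.2, 94.4], [204.9, 93.5]]
[[19.1, 96.9], [291.5, 94.5], [137.5, 216.4], [215.2, 216.2], [102.8, 95.7], [205.3, 94.8]]
clock: 14.57
eef_pos: [614.8, -61.7, 216.4]
eef_rot: [-1.572, 0.001, -1.868]
wrist_force: [0.3, 0.3, -0.9]
finger_gap: 17.9
```

View pics/l_z.png

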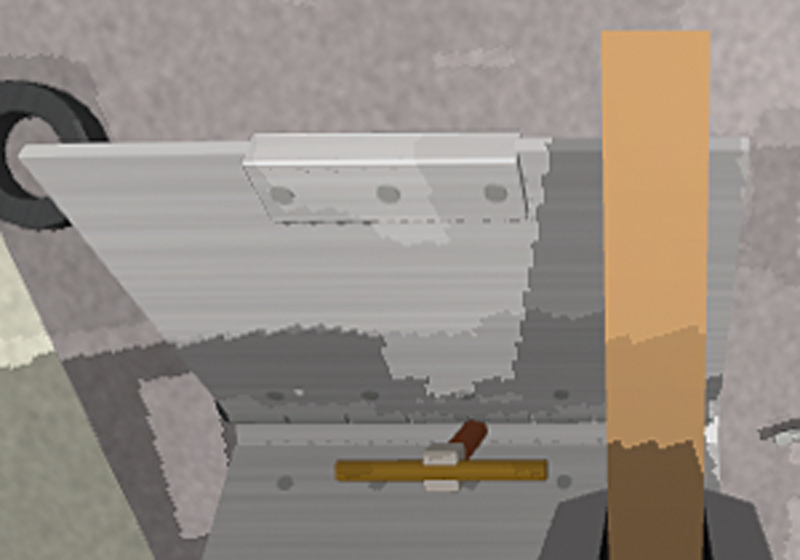

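```bash
python3 -m jog '[0,2,0,0,0,0, 0.2,4,0,0,0,0, 0.2,6,0,0,0,0, 0.2,6.5,0,0,0,0, 0.2,6.5,0,0,0,0, 0.2,6.5,0,0,0,0]'; python3 - <<'E'
from mv import *
from look import *
import pickle
s=manip.read_state(); print(s['eef_pos'],s['wrist_force'],s['moment'])
for n in ['wrist','scene']:
  p=shot(n,'m');pickle.dump(p,open(f'm_{n}.pkl','wb'))
c=cv2.imread('pics/m_scene.png')
cv2.imwrite('pics/m_c.png',cv2.resize(c[130:240,170:300],(709,600),interpolation=cv2.INTER_CUBIC))
E
```

```text
clock: 15.07
eef_pos: [615.0, -61.9, 210.8]
eef_rot: [-1.57, 0.001, -1.868]
wrist_force: [0.7, -0.1, -0.9]
finger_gap: 17.8
[614.99806546 -61.91883779 210.83022185] [ 0.70338325 -0.07713074 -0.93923413] [-0.06494128  0.05863512 -0.01241833]
```

View pics/m_c.png

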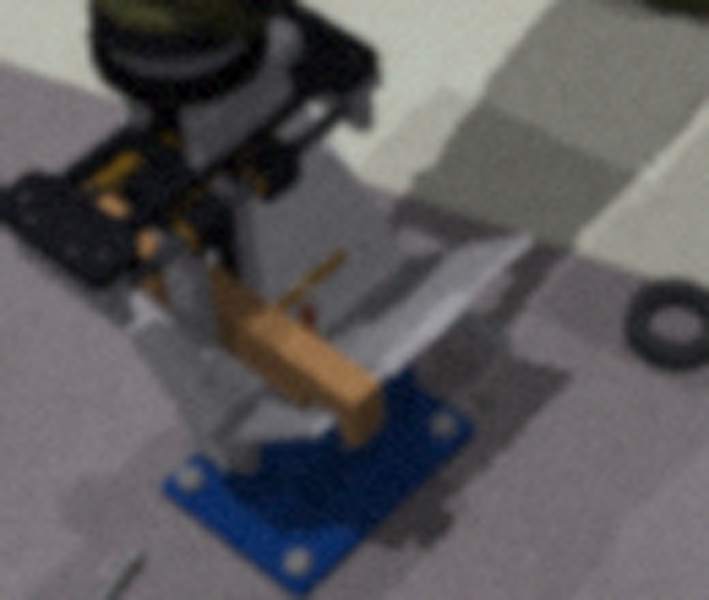

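```bash
python3 -m jog '[0,0.6,0,0,0,0, 0,1.2,0,0,0,0, 0,1.2,0,0,0,0]'; python3 -m jog '[0,0.4,0,0,0,0, 0,0.8,0,0,0,0, 0,0.8,0,0,0,0, 0,0.8,0,0,0,0]'
```

```text
clock: 15.42
eef_pos: [615.0, -61.9, 209.7]
eef_rot: [-1.57, 0.001, -1.868]
wrist_force: [-0.1, -0.6, 0.6]
finger_gap: 18.2
clock: 15.75
eef_pos: [615.1, -61.9, 209.4]
eef_rot: [-1.57, 0.001, -1.868]
wrist_force: [-1.0, 0.3, 5.3]
finger_gap: 17.6
```

```bash
python3 -m jog '[0,0,0,0,0,0, 0,0,0,0,0,0, 0,0,0,0,0,0, 0,0,0,0,0,0, 0,0,0,0,0,0, 0,0,0,0,0,0]' 36; python3 -m jog '[0,-10,0,0,0,0, 0,-25,0,0,0,0, 0,-55,0,0,0,0, 0,-90,0,0,0,0, 0,-120,0,0,0,0, 0,-150,0,0,0,0, 0,-150,0,0,0,0, 0,-150,0,0,0,0]'; python3 - <<'E'
from look import *
import pickle
for n in ['wrist','scene','side']:
  p=shot(n,'n');pickle.dump(p,open(f'n_{n}.pkl','wb'))
  print(n,[(round(d['score'],2),[round(float(x),1) for x in d['xy']]) for d in manip.tip_of('long_bar_mid',p)])
c=cv2.imread('pics/n_scene.png')
cv2.imwrite('pics/n_c.png',cv2.resize(c[130:240,170:300],(709,600),interpolation=cv2.INTER_CUBIC))
c=cv2.imread('pics/n_side.png')
cv2.imwrite('pics/n_s.png',cv2.resize(c[140:240,230:350],(720,600),interpolation=cv2.INTER_CUBIC))
E
```

```text
clock: 16.25
eef_pos: [615.0, -61.9, 208.7]
eef_rot: [-1.571, 0.001, -1.868]
wrist_force: [-0.0, -0.0, 0.3]
finger_gap: 35.9
clock: 16.92
eef_pos: [615.0, -62.1, 360.9]
eef_rot: [-1.567, 0.001, -1.868]
wrist_force: [-0.2, -0.4, -0.7]
finger_gap: 36.0
wrist [(0.74, [251.6, 188.6]), (0.26, [220.0, 162.7])]
scene [(0.79, [210.4, 187.7])]
side [(0.85, [297.2, 179.6])]
```

View pics/n_wrist.png

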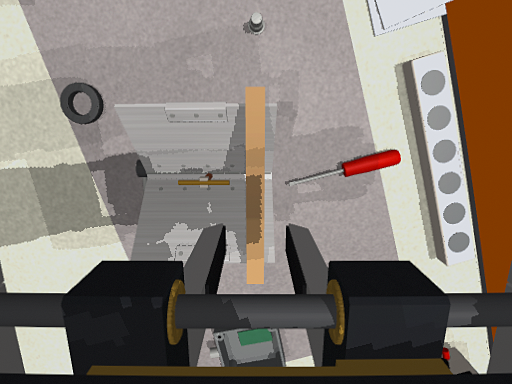

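View pics/n_c.png

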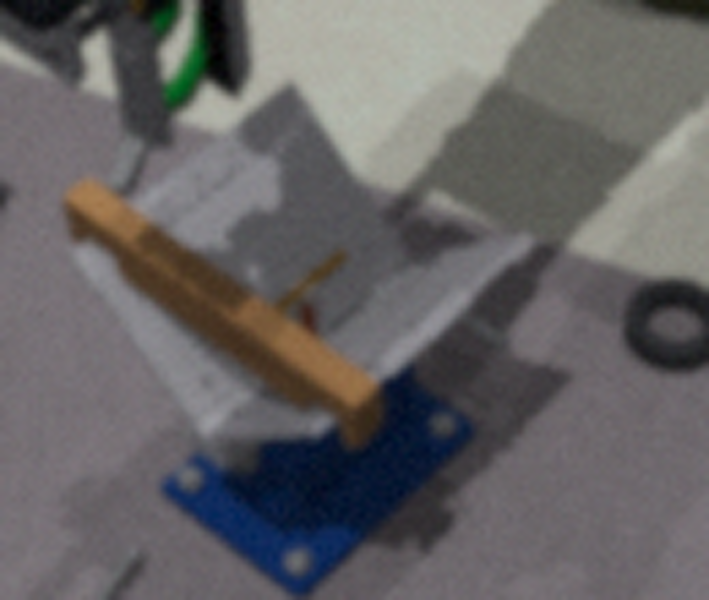

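View pics/n_s.png

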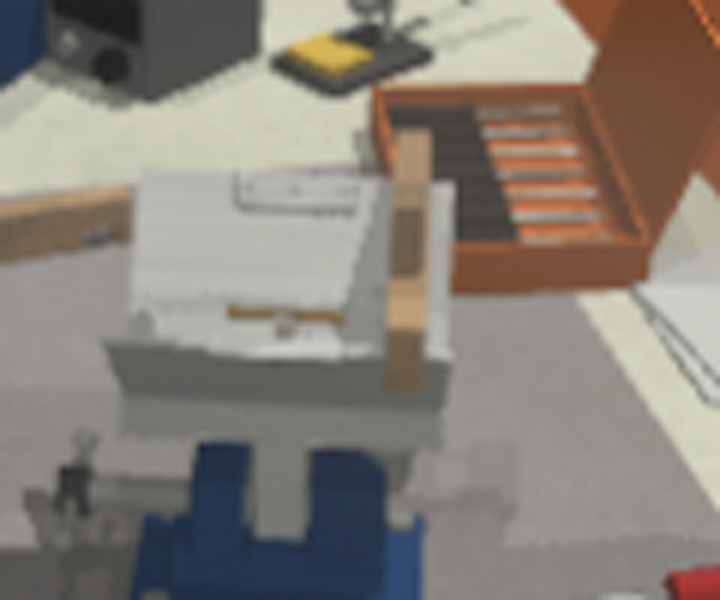

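```bash
python3 - <<'E'
from mv import *
import pickle,cv2
q=[559.8,-45.0,-.2974]
N={n:pickle.load(open(f'n_{n}.pkl','rb')) for n in('wrist','scene','side')}
P=ant2w(q,[[x,y,z] for x in(49,67) for y in(-98.5,98.5) for z in (183,217)])
E=ant2w(q,[loose(-80,110,1.5708),loose(80,110,1.5708),fixed(-80,110),fixed(80,110)])
for n,(x0,x1,y0,y1) in {'wrist':(110,310,70,295),'scene':(170,300,130,240),'side':(230,350,140,240)}.items():
  im=cv2.imread(f'pics/n_{n}.png')[y0:y1,x0:x1]; s=5 if n!='wrist' else 2.6
  im=cv2.resize(im,None,fx=s,fy=s,interpolation=cv2.INTER_CUBIC)
  for k,pts in ((0,P),(1,E)):
    for u,v in proj(N[n],pts): cv2.circle(im,(int((u-x0+.5)*s),int((v-y0+.5)*s)),3,(0,0,255) if k==0 else (0,255,0),1)
  cv2.imwrite(f'pics/o_{n}.png',im)
  print(n,im.shape)
W=N['wrist']
for z in (217,):
  F=atz(W,(255.5,87),z);G=atz(W,(255.5,283.5),z); d=F-G; print(np.linalg.norm(d),np.degrees(np.arctan2(d[1],d[0])-q[2])-90); m=(F+G)/2
  c,s=np.cos(q[2]),np.sin(q[2]); e=m[:2]-q[:2]; print(c*e[0]+s*e[1],-s*e[0]+c*e[1])
E
```

```text
wrist (585, 520, 3)
scene (550, 650, 3)
side (500, 600, 3)
196.62534288481953 -0.0003418939425046119
58.717055544880225 -0.020781351052594488
```

View pics/o_wrist.png

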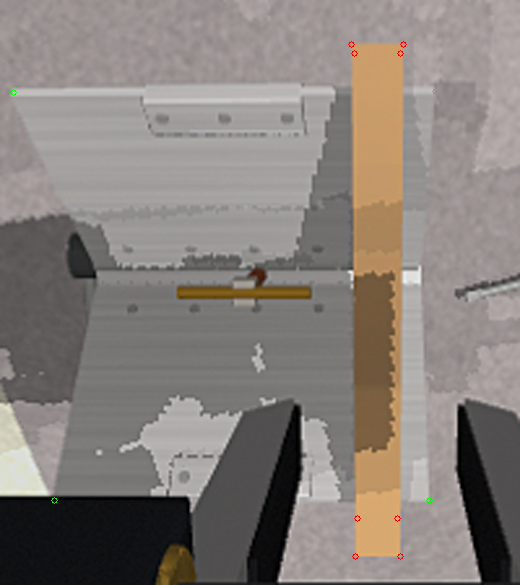

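View pics/o_scene.png

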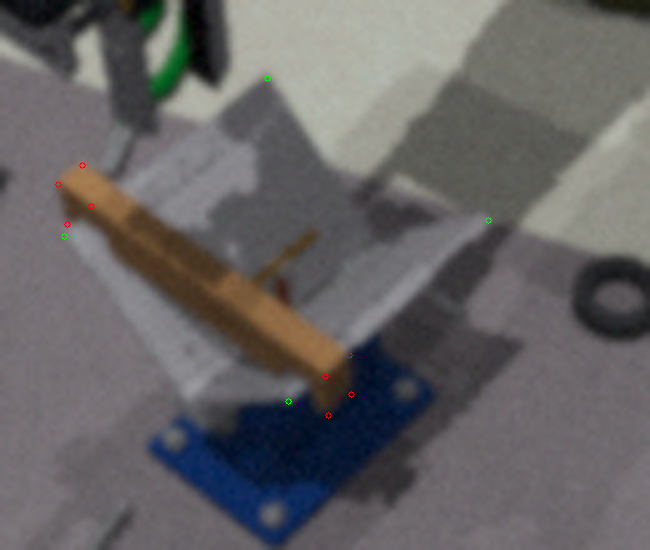

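View pics/o_side.png

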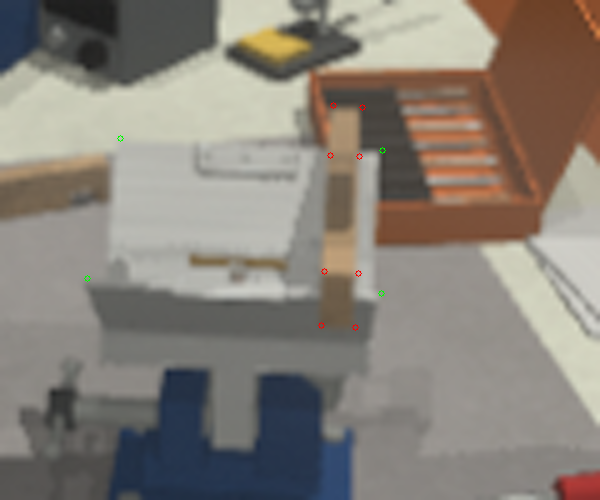

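```bash
python3 - <<'E'
from cell import manip
s=manip.read_state(); print(s['clock'],s['wrist_force'],abs(s['qd']).max()); print(manip.sign_off())
E
```

```text
17.2167 [ 0.51431986 -0.58668959  0.27452469] 0.005596024378874579
the job is handed in; nothing more can be done
None
```

I gripped the loose wing by its grip strip and folded it from about 72° out to square. I then let go, picked up the longer bar (measured 197.4 mm) and seated it across the +x end of the wings. The job is handed in at 17.2 s on the robot's clock; no verdict was reported.

- **Wing angle:** after release, fitting the wrist pictures gave 90.0 to 90.2°, and the tool's own lean gave 90.1°. The wing corners in the scene and side pictures lay within about 2 pixels of a 90° wing.
- **Bar position:** the bar met its seat with about 5 N at the seated height. Released, it measured x = 58.7 mm, y = 0.0 mm, 0.0° off square to the hinge. Its length taken at the seated top height came to 196.6 mm (nominal 197), which fits level and fully down.
- **Everything else:** forces stayed below about 8 N in every reading I took, and the pictures showed the dipole and the other bench items unmoved. I hovered 150 mm above the bar, touching nothing, when I handed in.

One small disagreement remains: the scene and side overlays sit about 1 to 2 pixels off the prediction. I put this down to the roughly 2 mm camera calibration, since the offset was the same throughout each picture. No check failed.

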